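# Return the missing reel to the packed row

## Robot

A 6-joint arm with a two-finger parallel gripper is mounted at the origin on the work surface. World frame = base frame: x ahead of the robot, y to its left, z up, the work surface at z = 0. Lengths are in m, angles in rad, forces in N, time in s.
With the tool pointing down it reaches from about 0.3 to 1 m from the base axis. Payload 5.1 kg.
Tool frame: the origin (TCP) lies at the very end of the fingers, on their centre line; the grasp point (between the pads) lies 19 mm behind it; z points along the fingers, y is the line along which they close (so a half turn about z gives the same grasp; the last joint's range is limited). The gripper opens to 95 mm and grips with 3 to 60 N. Pads are 20 mm wide; open, the fingers measure 119 mm over their backs; the gripper's body (75 mm by 180 mm) begins 59 mm behind the grasp point.
Start: joints at [1.07, 0.124, 1.65, -0, 1.367, -0.083], TCP at [0.264, 0.594, 0.215] pointing down, gripper open.
Joint ranges: [-2.61, 2.61], [-1.02, 2.33], [0.03, 2.71], [-1.35, 4.49], [0.32, 2.68], [-2.91, 2.91]. Speed limits (rad/s): [2.57, 2.57, 3.14, 3.14, 3.14, 3.14].

## Interface

Orientations are given as a unit quaternion [x, y, z, w].
In Python, from rig import bot gives the robot as it stands.
- The arm moves only by the shell command python3 jog.py 'ROWS' [OPENING] [FORCE]. ROWS is one flat JSON list of numbers that holds 1 to 5 rows one after another, with no inner brackets; each row has 6 numbers: dx, dy, dz in shares of the most that a row can go, 1 being 62.5 mm, then a rotation vector rx, ry, rz in normalised numbers (1 is pi rad); each row shifts and turns the commanded pose from where the row before left it, along the tool's axes as they then stand; what a row does not reach is not made up. A row lasts 1/8 s, in which the tool goes at most 0.0625 m and 0.188 rad, less where a joint would pass 70% of its speed; a pose out of reach is approached as far as the arm can. OPENING is the finger opening in m, set as the command begins (- or left out keeps the last). The fingers move at their own pace and stop on an object; FORCE is the grip in N (left out, the last holds). Time passes only in rows, so rows that do not move let the fingers close. It prints the time, the measured TCP pose, the force, the opening and the grip force at its end. Shift and turn numbers lie between -1 and 1, and a call with a number outside is refused. Input that does not fit is refused with a message, and nothing moves.
- bot.get_obs(): the state, without advancing time (a new reading comes with each control period).
- bot.capture(name): name is "scene" or "top" or "wrist"; returns a dict with "image" (384x512x3 uint8, red, green, blue), "fx", "fy", "cx", "cy" (pixels), "k1" (the pictures are not rectified: a ray, as slopes to the right and down, at radius r is drawn at 1 + k1 r^2 times it, then the intrinsics apply), "R" (3x3) and "t" (3): a world point X has camera coordinates R X + t. Camera axes: x right, y down, z forward; pixel columns grow to the right and rows downward; lengths in m; the calibration is good to about 2 mm. A picture is of the moment at which its call begins. There is no depth.
- bot.job_done(): hands the job in; it is judged then, once.
The state is a dict: "time": time; "qpos": joint angles; "dq": joint speeds; "tau": joint torques, N m; "eef_pos": TCP position; "tcp_rot": TCP orientation; "ft_force": force on the tool from outside, world axes, zero at the start; "ft_torque": the same for the moment, N m; "width": finger opening in m; "grasp_force": force on a finger pad.
Only numpy, scipy, OpenCV 4.12 (cv2) and the standard library are available. Lean on these libraries where they do the work, as an engineer would, in place of code of your own. Each camera call takes 0.05 s, during which the arm holds its last target. There are 200 camera calls.

## Task

A row of identical empty reels stands in the blue-grey tray with one place left open between two of them. Of the three loose reels on the bench, take the one that is the same size as those in the row and set it into that open place, upright on the tray floor and in line with the row. Lower it in rather than dropping it, and do not tip its neighbours or push them aside.

Things in the scene. Friction and masses are not known exactly. Their poses are not given: they have to be found in the camera images.
- reel: The loose reel to put back: empty, white plastic, upright on the bench, 55 mm tall, about 120 g; two flanges 56 mm in diameter, 7 mm thick (top and bottom), on a 28 mm barrel. Grip it from above across the top flange. Origin: centre of its underside, z up along its axis. Two wrong white reels stand near it: one 84 mm wide and 40 mm tall, one 38 mm wide and 75 mm tall.
- left_reel: Loose reel in the tray, just on the tray's +y side of the open place; same size and shape as the reel to put back. Origin: centre of its underside, z up. The open place is midway between it and right_reel: their axes are 132 mm apart, leaving 76 mm clear between flanges for the 56 mm reel. Another such reel stands close beyond it.
- right_reel: The reel in the tray just beside the open place on the tray's -y side; otherwise like left_reel, with another such reel close beyond it.
- tray: Blue-grey steel tray fixed to the bench, 160 mm (x) by 400 mm (y) outside, walls 4 mm thick and 29 mm high, floor 4 mm thick. Origin: centre of its underside, z up. The reels stand on its floor in a row along its y axis at x = 0: room for fingers on the x sides of each reel (48 mm to the walls), little between reels. Turned up to 15 degrees; the open place is within 35 mm of its middle.

How it is judged:
At the end, for the whole second after the job is handed in: The matching reel stands at rest and upright (within 7 degrees) on the tray floor in the open place, within 15 mm of the row's line and within 85 mm of the axis of each of the two neighbours; both neighbours still stand upright within 12 mm of where they were (x of reel in the frame of tray between -0.015 and 0.015 m and z of reel in the frame of tray below 0.008 m and horizontal distance between reel and left_reel below 0.085 m and horizontal distance between reel and right_reel below 0.085 m and angle between each of reel, left_reel, right_reel's own z axis and vertical below 0.12 rad and distance of each of left_reel, right_reel from where it was at the start of the episode below 0.012 m and linear speed of reel below 0.02 m/s); the robot touches nothing.
It fails at once if a neighbour is tipped (over 17 degrees) or pushed more than 20 mm (angle between any of left_reel, right_reel's own z axis and vertical above 0.3 rad or distance of any of left_reel, right_reel from where it was at the start of the episode above 0.02 m).
It fails at once if the reel is let fall from more than about 15 mm above the tray floor (z of reel in the frame of tray above 0.014 m and linear speed of reel above 0.3 m/s and contact force between the fingers and reel below 0.05 N).
It also fails if it takes over 32 s, if anything falls off the work surface, if the arm or the gripper's body presses on something with over 40 N, if the wrist force passes 120 N, or if a joint passes its speed limit or range.

## Working session

There is one attempt and no reset: what is moved stays moved. The work goes in short steps, Python scripts to look and compute and a shell command to move; the robot and the scene stay as the last step left them, time stands still between calls to the robot, and variables do not carry over. Pictures are saved under pics/ and viewed, at most 10 in all, crops included, and the job is handed in when it is done.

```bash
ls; mkdir -p pics; cat > h.py <<'E'
import numpy as np, cv2, pickle
from rig import bot
def cap(n,f):
    c=bot.capture(n); pickle.dump(c,open(f'pics/{f}.pkl','wb')); cv2.imwrite(f'pics/{f}.png',c['image'][:,:,::-1]); return c
def load(f): return pickle.load(open(f'pics/{f}.pkl','rb'))
def K(c): return np.array([[c['fx'],0,c['cx']],[0,c['fy'],c['cy']],[0,0,1.]])
def ray(c,uv):
    d=np.array([c['k1'],0,0,0,0.])
    p=cv2.undistortPoints(np.array([[uv]],float),K(c),d)[0,0]
    R=np.array(c['R']);return -R.T@np.array(c['t']), R.T@np.array([*p,1.])
def onz(c,uv,z):
    o,d=ray(c,uv); return o+d*(z-o[2])/d[2]
def tri(*cu):
    A=np.zeros((3,3));b=np.zeros(3);L=[]
    for c,uv in cu:
        o,d=ray(c,uv);d=d/np.linalg.norm(d);P=np.eye(3)-np.outer(d,d);A+=P;b+=P@o;L.append((o,P))
    X=np.linalg.solve(A,b);return X,[np.linalg.norm(P@(X-o)) for o,P in L]
def proj(c,X):
    R=np.array(c['R']);return cv2.projectPoints(np.array(X,float).reshape(-1,1,3),cv2.Rodrigues(R)[0],np.array(c['t'],float),K(c),np.array([c['k1'],0,0,0,0.]))[0][:,0]
E
python3 - <<'E'
from h import *
ims=[]
for n in ("top","scene","wrist"):
    c=cap(n,n+'0'); print(n,c['fx'],c['k1'],-np.array(c['R']).T@c['t'])
print(bot.get_obs())
t=cv2.imread('pics/top0.png');cv2.imwrite('pics/top0b.png',cv2.resize(t,(800,600),interpolation=3))
t=cv2.imread('pics/scene0.png');cv2.imwrite('pics/scene0b.png',cv2.resize(t,(800,600),interpolation=3))
E
```

```text
jog.py
pics
rig.py
top 425.9150145380614 -0.09598276641358675 [ 0.51086493 -0.05184593  0.99687478]
scene 420.2191077972719 0.042324749815383395 [ 1.0621763  -0.49629022  0.5716773 ]
wrist 285.2718131839588 -0.06412214199826004 [0.20015259 0.62132533 0.38446832]
{'time': 0.15, 'qpos': array([ 1.07037955e+00,  1.24337286e-01,  1.65135699e+00, -1.39086354e-05,
        1.36751701e+00, -8.25799093e-02]), 'dq': array([ 0.00054075, -0.00085263, -0.00408172, -0.00066339, -0.00096803,
        0.00143005]), 'tau': array([ 2.82888495e-04, -4.18187034e+01, -3.60473299e+01,  7.75365019e-02,
        4.68370202e-02, -1.03488217e-04]), 'eef_pos': array([0.26353528, 0.59362757, 0.21368305]), 'tcp_rot': array([ 2.07400524e-01,  9.78255778e-01, -7.77134890e-04, -2.26065735e-04]), 'ft_force': array([ 0.07473806, -1.01830627, -0.87751899]), 'ft_torque': array([ 0.02745343,  0.00344609, -0.0037814 ]), 'grasp_force': 0.0, 'width': 0.09488155800868615}
```

View pics/top0b.png

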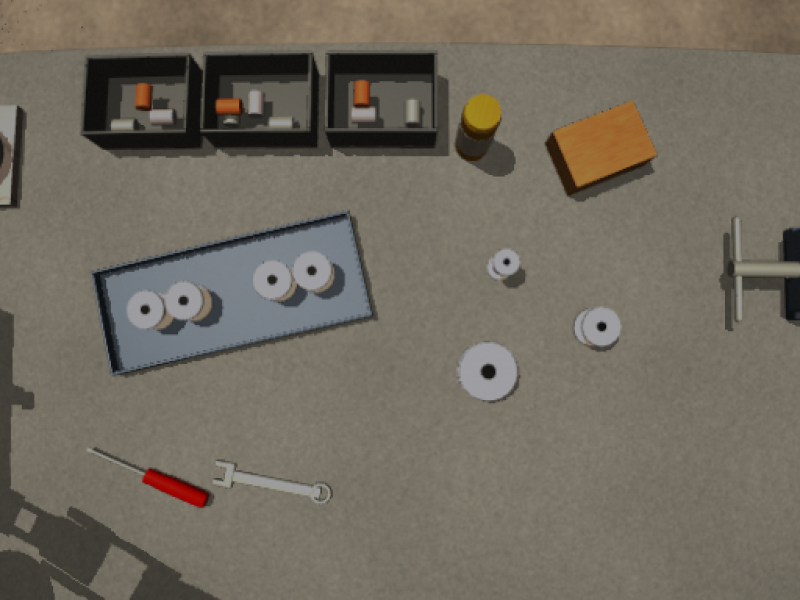

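View pics/scene0b.png

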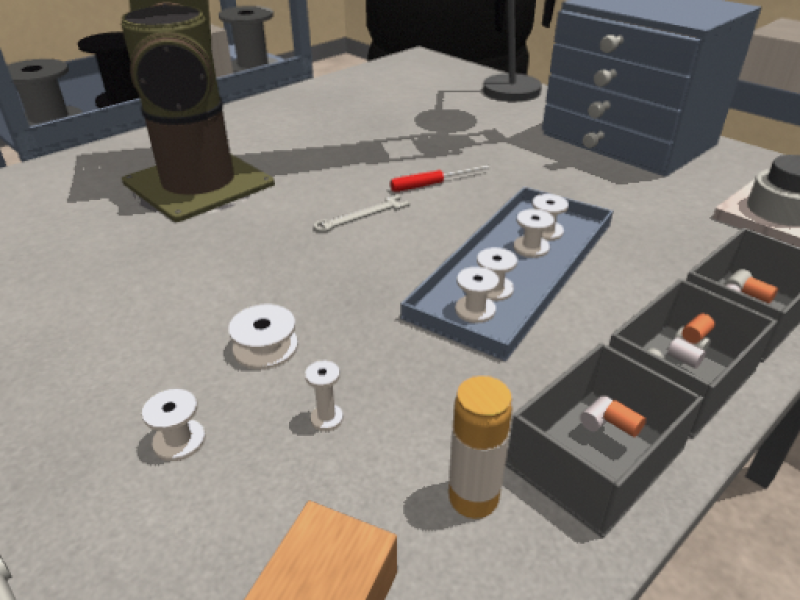

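The top view shows the matching reel's hole at (602,327). The row's holes are at (145,309), (184,300), (272,280) and (312,271), with the open place near (228,290). In the scene view the same things are at (169,408), and (550,203), (535,219), (497,260), (478,279). Next I triangulate the hole centres.

```bash
python3 - <<'E'
from h import *
T=load('top0');S=load('scene0')
def hole(c,uv,r):
    g=cv2.cvtColor(c['image'],cv2.COLOR_RGB2GRAY);u,v=[int(round(a*.64)) for a in uv]
    p=g[v-r:v+r+1,u-r:u+r+1].astype(float);w=np.clip(110-p,0,None)
    y,x=np.mgrid[-r:r+1,-r:r+1];return (u+(w*x).sum()/w.sum(),v+(w*y).sum()/w.sum())
P={}
for n,a,b in [('reel',(602,327),(169,408)),('L2',(145,309),(550,203)),('L',(184,300),(535,219)),('R',(272,280),(497,260)),('R2',(312,271),(478,279)),('big',(488,372),(262,324)),('small',(507,262),(322,372))]:
    ha,hb=hole(T,a,5),hole(S,b,4 if n!='big' else 5)
    X,e=tri((T,ha),(S,hb));P[n]=X;print(n,np.round(ha,1),np.round(hb,1),X.round(4),np.round(e,4),'top@.055',onz(T,ha,.055 if n=='reel' else .059).round(4),'scene',onz(S,hb,.055 if n=='reel' else .059).round(4))
d=P['L']-P['R'];print('sep',np.linalg.norm(d),'mid',(P['L']+P['R'])/2,'yaw',np.arctan2(-d[0],d[1]))
d=P['L2']-P['R2'];print('yaw2',np.arctan2(-d[0],d[1]))
# tray corners in top image at rim height .029
cs=[(94,272),(348,212),(372,317),(113,373)]
C=np.array([onz(T,np.array(q)*.64,.029) for q in cs]);print(C.round(4),C.mean(0))
E
```

```text
reel [384.7 208.6] [107.7 260. ] [ 0.5381 -0.3352  0.0574] [0.0001 0.0001] top@.055 [ 0.5382 -0.3359  0.055 ] scene [ 0.5356 -0.3346  0.055 ]
L2 [ 92.3 197.7] [351.6 129. ] [0.5565 0.3172 0.0618] [0.0001 0.0001] top@.055 [0.5567 0.3184 0.059 ] scene [0.5537 0.3217 0.059 ]
L [116.9 192. ] [342.3 138.9] [0.57   0.2611 0.0619] [0.0002 0.0002] top@.055 [0.5701 0.262  0.059 ] scene [0.5673 0.2656 0.059 ]
R [173.7 178.6] [317.8 164.7] [0.6007 0.1332 0.0618] [0.0001 0.0001] top@.055 [0.6009 0.1337 0.059 ] scene [0.5982 0.1367 0.059 ]
R2 [199.  172.8] [305.6 177.6] [0.6142 0.0769 0.0617] [0.0002 0.0002] top@.055 [0.6144 0.0771 0.059 ] scene [0.6119 0.0801 0.059 ]
big [312.2 237.4] [167.3 206.9] [ 0.4731 -0.1759  0.0426] [0.0001 0.0001] top@.055 [ 0.4737 -0.1738  0.059 ] scene [ 0.4915 -0.1858  0.059 ]
small [323.8 167.2] [206.  237.4] [ 0.6265 -0.1965  0.0776] [0. 0.] top@.055 [ 0.6289 -0.1994  0.059 ] scene [ 0.6101 -0.1852  0.059 ]
sep 0.13160022876387445 mid [0.58537901 0.1971404  0.0618708 ] yaw 0.23512800341163909
yaw2 0.23533364056266567
[[ 0.6131  0.4107  0.029 ]
 [ 0.7039  0.0281  0.029 ]
 [ 0.5494 -0.0091  0.029 ]
 [ 0.4623  0.3759  0.029 ]] [0.58217223 0.20139994 0.029     ]
```

The rows are not in the units I measure in: shifts go in shares of 62.5 mm and turns go in shares of pi rad. I convert before sending: 0.183 rad / 3.1416 = 0.0583.

```bash
python3 jog.py '[0,0,0,0,0,0.0583,0,0,0,0,0,0.0583,0,0,0,0,0,0.0583,0,0,0,0,0,0.0583,0,0,0,0,0,0.0583]' 0.095 && cat >> h.py <<'E'
from scipy.spatial.transform import Rotation as Ro
def delta(p,ydir=(.972,.233)):
    o=bot.get_obs();R=Ro.from_quat(o['tcp_rot']);M=R.as_matrix()
    T=np.column_stack([[-ydir[1],ydir[0],0],[ydir[0],ydir[1],0],[0,0,-1]])
    print('t',o['time'],'pos',o['eef_pos'].round(4),'move',(M.T@(np.array(p)-o['eef_pos'])).round(4),'rot',Ro.from_matrix(M.T@T).as_rotvec().round(4),'w',o['width'],o['grasp_force'],'ft',o['ft_force'].round(1))
E
python3 -c "
from h import *
delta((.538,-.335,.17))"
```

```text
time: 0.78
eef_pos: [0.2636, 0.5938, 0.2141]
tcp_rot: [0.621, 0.784, -0.0, 0.0]
ft_force: [0.4, 0.1, -0.3]
width: 0.095
grasp_force: 0.0
t 0.775 pos [0.2636 0.5938 0.2141] move [-0.967   0.0535  0.0447] rot [-0.0006  0.0006 -0.0033] w 0.09502153184565633 0.0 ft [ 0.4  0.1 -0.3]
```

To row units: -0.06 m is -0.96, 0.003 m is 0.048.

```bash
python3 jog.py '[-0.96,0.048,0,0,0,0,-0.96,0.048,0,0,0,0,-0.96,0.048,0,0,0,0,-0.96,0.048,0,0,0,0,-0.96,0.048,0,0,0,0]' | head -2;  python3 jog.py '[-0.96,0.048,0,0,0,0,-0.96,0.048,0,0,0,0,-0.96,0.048,0,0,0,0,-0.96,0.048,0,0,0,0,-0.96,0.048,0,0,0,0]' | head -2;  python3 jog.py '[-0.96,0.048,0,0,0,0,-0.96,0.048,0,0,0,0,-0.96,0.048,0,0,0,0,-0.96,0.048,0,0,0,0,-0.96,0.048,0,0,0,0]' | head -2
python3 -c "
from h import *
delta((.538,-.335,.17))"
```

```text
time: 1.4
eef_pos: [0.3491, 0.3042, 0.2144]
time: 2.02
eef_pos: [0.4344, 0.0161, 0.2147]
time: 2.65
eef_pos: [0.5198, -0.2719, 0.2143]
t 2.65 pos [ 0.5198 -0.2719  0.2143] move [-0.0656  0.0029  0.0443] rot [-0.     -0.0004  0.0023] w 0.09510319639089727 0.0 ft [0.6 0.8 0.3]
```

To row units: -0.033 m is -0.528, 0.022 m is 0.352.

```bash
python3 jog.py '[-0.528,0.024,0.352,0,0,0,-0.528,0.024,0.352,0,0,0,0,0,0,0,0,0,0,0,0,0,0,0]' | head -2
python3 -c "
from h import *
c=cap('wrist','w1')
for z in (.055,.0575):
  print(proj(c,[.538,-.335,z]))
  a=np.linspace(0,6.28,60);r=.028
  p=proj(c,np.c_[.538+r*np.cos(a),-.335+r*np.sin(a),a*0+z]);im=cv2.imread('pics/w1.png') if z==.055 else im
  cv2.polylines(im,[p.astype(int)],True,(0,0,255) if z==.055 else (0,255,0))
cv2.imwrite('pics/w1b.png',im)
delta((.538,-.335,.033))"
```

```text
time: 3.15
eef_pos: [0.5381, -0.333, 0.1707]
[[258.45333409 189.3771035 ]]
[[258.45277812 189.95876532]]
t 3.2 pos [ 0.5383 -0.3328  0.1714] move [-0.002  -0.0009  0.1384] rot [0.0006 0.0004 0.0033] w 0.09508085021409206 0.0 ft [ 0.  -0.   1.4]
```

View pics/w1b.png

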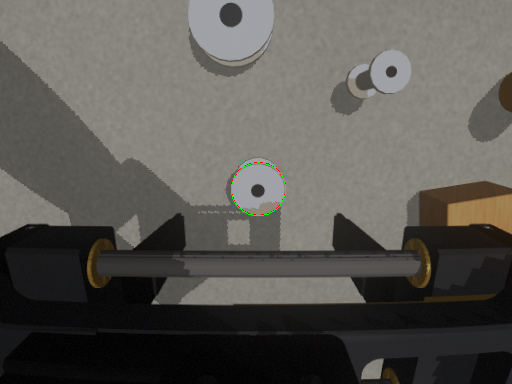

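The wrist view puts the flange at (258,190), and the predicted circle falls on its outline, so the reel's position is confirmed and it lies central between the fingers. I'll descend and grip.

To row units: 0.05 m is 0.8, 0.025 m is 0.4.

```bash
python3 jog.py '[-0.016,0,0.8,0,0,0,-0.016,0,0.8,0,0,0,0,0,0.4,0,0,0,0,0,0.208,0,0,0,0,0,0,0,0,0]'; python3 jog.py '[0,0,0,0,0,0,0,0,0,0,0,0,0,0,0,0,0,0,0,0,0,0,0,0,0,0,0,0,0,0]' 0.045 20
```

```text
time: 3.82
eef_pos: [0.5388, -0.3348, 0.0331]
tcp_rot: [0.618, 0.786, 0.0, 0.0]
ft_force: [0.1, -0.3, -0.3]
width: 0.0954
grasp_force: 0.0
time: 4.45
eef_pos: [0.5386, -0.3354, 0.0329]
tcp_rot: [0.618, 0.786, -0.0, 0.0]
ft_force: [-0.0, -0.0, 1.4]
width: 0.0552
grasp_force: 20.0
```

To row units: -0.05 m is -0.8, -0.02 m is -0.32.

```bash
python3 jog.py '[0,0,-0.32,0,0,0,0,0,-0.8,0,0,0,0,0,-0.8,0,0,0,0,0,-0.32,0,0,0,0,0,0,0,0,0]'; 
python3 -c "
from h import *
delta((.5848,.1971,.17))"
```

```text
time: 5.08
eef_pos: [0.5394, -0.3359, 0.1746]
tcp_rot: [0.618, 0.786, 0.0, 0.002]
ft_force: [0.7, 0.3, -1.7]
width: 0.0553
grasp_force: 20.0
t 5.075 pos [ 0.5394 -0.3359  0.1746] move [0.5072 0.1698 0.0036] rot [0.0023 0.0028 0.0028] w 0.05525708169692599 19.99989777803421 ft [ 0.7  0.3 -1.7]
```

To row units: 0.05 m is 0.8, 0.03 m is 0.48.

```bash
python3 jog.py '[0.48,0.16,0,0,0,0,0.8,0.272,0,0,0,0,0.8,0.272,0,0,0,0,0.8,0.272,0,0,0,0,0.8,0.272,0,0,0,0]' |head -2;python3 jog.py '[0.8,0.272,0,0,0,0,0.8,0.272,0,0,0,0,0.8,0.272,0,0,0,0,0.8,0.272,0,0,0,0,0.64,0.208,0,0,0,0]' |head -2; python3 jog.py '[0.4,0.128,0,0,0,0,0.192,0.048,0,0,0,0,0,0,0,0,0,0,0,0,0,0,0,0]'
python3 - <<'E'
from h import *
c=cap('wrist','w2'); T=cap('top','t2'); cap('scene','s2')
im=np.hstack([cv2.imread('pics/w2.png'),cv2.imread('pics/s2.png')[60:260,200:456].repeat(1,0)[:384]]) if 0 else cv2.imread('pics/w2.png')
a=np.linspace(0,6.28,60);r=.028
for x,y in [(.57,.2611),(.6007,.1332)]:
  p=proj(c,np.c_[x+r*np.cos(a),y+r*np.sin(a),a*0+.0605]);cv2.polylines(im,[p.astype(int)],True,(0,255,0))
cv2.imwrite('pics/w2b.png',im)
s=cv2.resize(cv2.imread('pics/s2.png')[50:250,200:460],None,fx=3,fy=3,interpolation=2);cv2.imwrite('pics/s2b.png',s)
delta((.5848,.1971,.0375))
E
```

```text
time: 5.7
eef_pos: [0.5584, -0.0914, 0.1691]
time: 6.32
eef_pos: [0.5804, 0.1606, 0.169]
time: 6.82
eef_pos: [0.584, 0.1964, 0.1719]
tcp_rot: [0.619, 0.786, -0.001, -0.0]
ft_force: [-0.0, 0.3, -1.4]
width: 0.0553
grasp_force: 20.0
t 6.975 pos [0.5844 0.1965 0.1726] move [0.0005 0.0005 0.1351] rot [-0.      0.0002  0.0014] w 0.05543872160815776 19.99977618455887 ft [-0.5 -0.4 -1.7]
```

View pics/w2b.png

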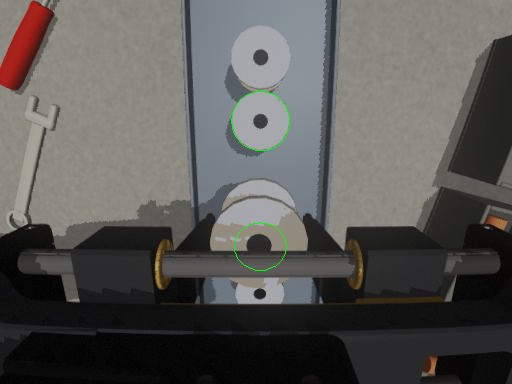

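View pics/s2b.png

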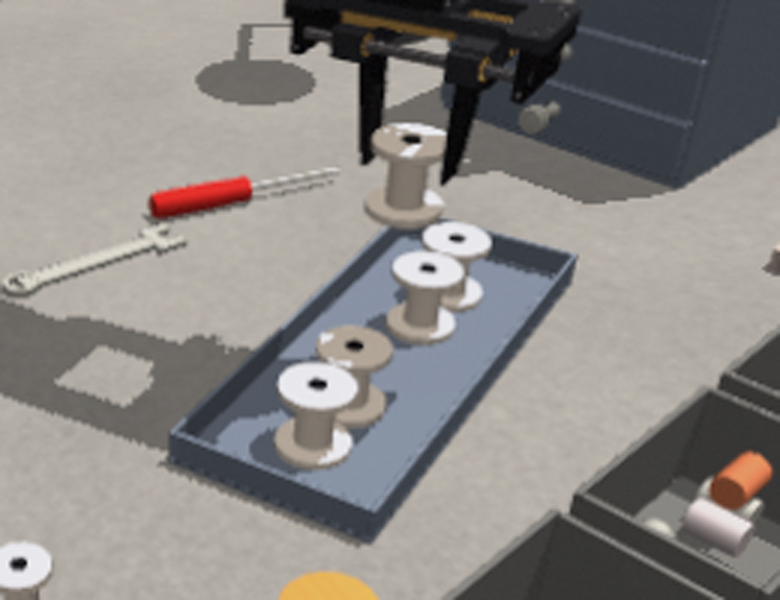

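The wrist view shows left_reel at (260,121) on its predicted circle. The held reel's hole is at (259,243), on the row's line, and the scene crop shows the reel hanging upright at (405,170). I'll lower it.

To row units: 0.04 m is 0.64, 0.03 m is 0.48.

```bash
python3 -c "
from h import *
print(onz(load('w2'),(259,243.5),.1951))"
python3 jog.py '[0,0,0.48,0,0,0,0,0,0.64,0,0,0,0,0,0.48,0,0,0,0,0,0.24,0,0,0,0,0,0.144,0,0,0]'; python3 jog.py '[0,0,0.032,0,0,0,0,0,0,0,0,0,0,0,0.032,0,0,0,0,0,0,0,0,0,0,0,0,0,0,0]'
```

```text
[0.58364129 0.19723773 0.1951    ]
time: 7.6
eef_pos: [0.5845, 0.1972, 0.0484]
tcp_rot: [0.618, 0.786, 0.0, 0.0]
ft_force: [-0.3, -0.3, -1.2]
width: 0.0552
grasp_force: 20.0
time: 8.22
eef_pos: [0.5844, 0.1975, 0.0449]
tcp_rot: [0.618, 0.786, 0.0, 0.0]
ft_force: [-0.0, -0.1, -1.8]
width: 0.0549
grasp_force: 20.0
```

To row units: 0.002 m is 0.032, 0.001 m is 0.016.

```bash
python3 jog.py '[0,0,0.032,0,0,0,0,0,0.032,0,0,0,0,0,0.016,0,0,0,0,0,0.016,0,0,0,0,0,0,0,0,0]'|sed -n '1,2p;4p'; python3 jog.py '[0,0,0.016,0,0,0,0,0,0,0,0,0,0,0,0,0,0,0]' |sed -n '1,2p;4p'
```

```text
time: 8.85
eef_pos: [0.5842, 0.1974, 0.0385]
ft_force: [-0.8, 0.4, -0.7]
time: 9.22
eef_pos: [0.5843, 0.1975, 0.0377]
ft_force: [-0.9, -1.1, -1.2]
```

To row units: 0.0007 m is 0.0112.

```bash
python3 jog.py '[0,0,0.0112,0,0,0,0,0,0,0,0,0,0,0,0,0,0,0]' |sed -n '1,2p;4p'; python3 jog.py '[0,0,0.0112,0,0,0,0,0,0,0,0,0,0,0,0,0,0,0]' |sed -n '1,2p;4p'
```

```text
time: 9.6
eef_pos: [0.5843, 0.1975, 0.0369]
ft_force: [1.1, 0.7, -0.3]
time: 9.98
eef_pos: [0.5844, 0.1975, 0.0368]
ft_force: [-2.4, -0.5, 5.0]
```

Contact: the vertical force is 5 N and z has stopped where expected (0.037). I'll release and rise.

To row units: -0.06 m is -0.96, -0.05 m is -0.8.

```bash
python3 jog.py '[0,0,0,0,0,0,0,0,0,0,0,0,0,0,0,0,0,0,0,0,0,0,0,0,0,0,0,0,0,0]' 0.09|tail -3; python3 jog.py '[0,0,-0.16,0,0,0,0,0,-0.48,0,0,0,0,0,-0.8,0,0,0,0,0,-0.8,0,0,0,0,0,0,0,0,0]'; python3 jog.py '[-0.8,0,0,0,0,0,-0.96,0,0,0,0,0,-0.96,0,0,0,0,0,-0.64,0,0,0,0,0,0,0,0,0,0,0]'|head -2
python3 - <<'E'
from h import *
T=cap('top','t3');S=cap('scene','s3')
t=cv2.resize(cv2.imread('pics/t3.png')[125:245,50:250],(800,480),interpolation=2);cv2.imwrite('pics/t3b.png',t)
s=cv2.resize(cv2.imread('pics/s3.png')[100:250,240:440],(800,600),interpolation=2);cv2.imwrite('pics/s3b.png',s)
E
```

```text
ft_force: [-0.2, -0.1, -0.3]
width: 0.0896
grasp_force: 0.0
time: 11.22
eef_pos: [0.5878, 0.1984, 0.1836]
tcp_rot: [0.618, 0.786, 0.005, 0.004]
ft_force: [0.6, -0.3, 1.0]
width: 0.0897
grasp_force: 0.0
time: 11.85
eef_pos: [0.6337, -0.0092, 0.1755]
```

View pics/t3b.png

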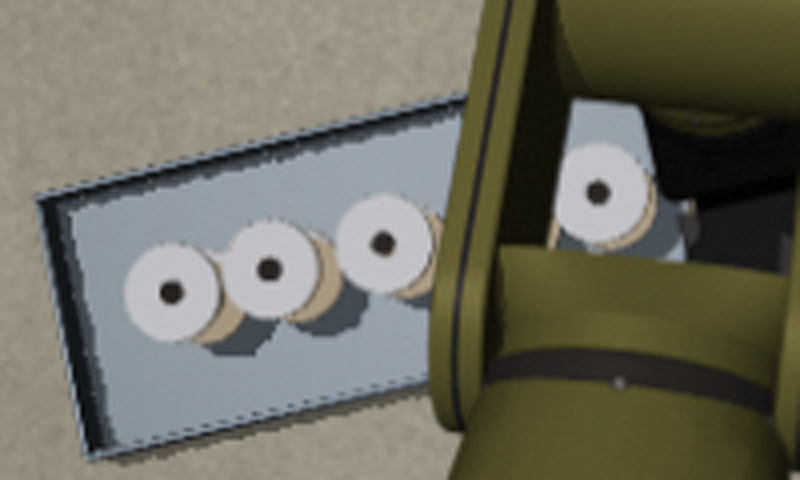

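View pics/s3b.png

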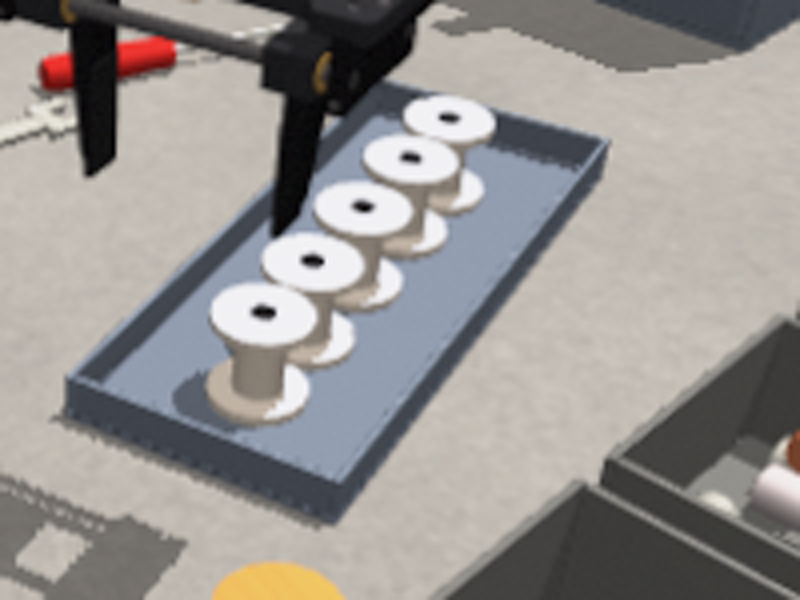

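All five reels stand upright in line. The placed reel's hole in the top crop at (383,243) is at full-image pixel (145.8,185.8), against the midpoint at (145.3,185.3). left_reel (269,269 in the top crop) and right_reel (312,261 in the scene crop) are where they were to within half a pixel.

```bash
python3 -c "
from rig import bot
print(bot.job_done())"
```

```text
the job is handed in; nothing more can be done
None
```

The matching reel now stands upright on the tray floor in the open place, in line with the row and with both neighbours unmoved within measurement; the job is handed in at about 12 s, though the hand-in call returned no verdict.

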